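# Build up a cutter stack on the setting arbor

### The job

Set up the moulding tool on the grey setting stand: draw the lid of the wooden cutter case fully open, and thread the parts onto the upright arbor from the bottom up in this order: the black spacer sleeve, the red cutter head out of the case, the bright steel guide bearing, and the brass spacer on top. Lower each part all the way down until it sits flat on what is below it, without letting it drop. Leave the blue end cap and the oak test piece where they lie.

Things in the scene. Friction and masses are not known exactly. Their poses are not given: they have to be found in the camera images.
- stand: Tool-setting stand, fixed, round. Origin: centre of its underside, z up the arbor. Grey base disc 120 mm across, 22 high; bright flange 44 mm across, top at 30 mm; vertical steel arbor 20 mm thick, straight to 106 mm, tapering to 10 mm thick at its tip at 113 mm (heights above the origin). Seated, the undersides of sleeve, cutter, bearing, brass spacer are at 30, 70, 86, 98 mm; stack top 110 mm.
- case: Pale wooden cutter case, fixed, 160 (x) x 144 (y) mm, 46 high (its +x end 35.5, the lid slides out over it). Origin: centre of its underside. Walls 7 mm, inside 146 x 130 mm, inner floor 6 mm above the origin. The red cutter head lies in it. Its x axis is the way the lid opens, roughly away from the robot.
- lid (a joint): Travel of the case's sliding lid along case +x, in m: 0 shut, 0.125 fully open at its stop; starts a little open. About 2 N of friction; stays where left. Plywood 156 x 136 x 5 mm, upper face 41 mm above the case's origin. Fully open its near (-x) edge is at case x = +48 mm, clear of the cutter head.
- lid_pull (a point): Centre of the top of the dark wooden grip bar on the lid: 14 mm thick along case x, 60 mm long along case y, standing 14 mm above the lid. This point is 55 mm above the case's origin, at case x = -50 mm + lid travel, y = 0. Pinch it across its thickness, or push it, towards case +x.
- sleeve: Black steel spacer sleeve (plain ring), 42 mm outside diameter, 23 mm bore, 40 mm high, 0.3 kg. Stands upright on the bench. Origin at the centre of its underside, z along the bore. Grip it near its top: the arbor has to pass up between the fingers, 43 mm above the sleeve's top when it is seated.
- cutter: Red cutter head (ring), 60 mm in diameter, 23 mm bore, 16 mm high, 0.25 kg, lying flat on the floor of the case, partly under the lid at the start. Origin at the centre of its underside, z along the bore. Two small steel knives with black gullets stand out 2 mm from the rim at its own +x and -x: grip it across its y.
- bearing: Bright steel guide bearing with a black seal ring on its face, 48 mm outside diameter, 23 mm bore, 12 mm high, lying flat on the bench. Origin at the centre of its underside.
- brass_spacer: Brass spacer ring, 38 mm outside diameter, 23 mm bore, 12 mm high, lying flat on the bench. Origin at the centre of its underside.
- end_cap: Blue clamp cap, solid stepped disc, 40 mm in diameter, 15 mm high, lying on the bench among the rings. Not to be used or moved. Origin at the centre of its underside.
- test_piece: Moulded oak test piece, 45 (x) x 130 (y) mm, 32 mm high, lying on the far side of the bench. Not to be moved. Origin at the centre of its underside.
There are look-alikes about, which are no part of the job. Of the things shaped like the cutter, the red one is meant. There is more than one size of the brass_spacer; the job needs the smaller.

How it is judged:
By the outcome, as a careful person would: the job done as asked, in the order asked, and still so for the second after the job is handed in, with the robot touching nothing.
It also fails if it takes over 125 s, if anything falls off the work surface, if the arm or the gripper's body presses on something with over 40 N, if the wrist force passes 120 N, or if a joint passes its speed limit or range.

### The arm

A 7-joint arm with a two-finger parallel gripper is mounted at the origin on the work surface. World frame = base frame: x ahead of the robot, y to its left, z up, the work surface at z = 0. Lengths are in mm, angles in rad, forces in N, time in s.
With the tool pointing down it reaches from about 350 to 900 mm from the base axis. Payload 8.1 kg.
Tool frame: the origin (TCP) lies where the fingers leave the gripper's body, on its centre line; the fingertips stand 73 mm ahead of it and the grasp point (between the pads) lies 54 mm ahead of it; z points along the fingers, y is the line along which they close (so a half turn about z gives the same grasp; the last joint's range is limited). The gripper opens to 85 mm and grips with 20 to 120 N. Pads are 22 mm wide; open, the fingers measure 114 mm over their backs; the gripper's body (76 mm by 85 mm) begins 54 mm behind the grasp point. The pads swing forward as they close: fully open they stand 13 mm farther back than shut.
Start: joints at [1.244, 0.434, 0.025, 1.573, -0.012, 1.134, -0.075], TCP at [138.685, -609.429, 303.923] pointing down, gripper open.
Joint ranges: [-2.62, 2.62], [-0.44, 2.09], [-1.27, 1.32], [0.08, 2.57], [-1.32, 4.46], [0.12, 2], [-2.74, 2.74]. Speed limits (rad/s): [2.22, 2.22, 3.01, 3.01, 3.14, 3.14, 3.14].

### API

Orientations are given as [roll, pitch, yaw] about the fixed x, y, z axes, in that order (R = Rz(yaw) Ry(pitch) Rx(roll)).
In Python, from cell import move_to, line_to, set_joints, release, grab, dwell, inverse_kinematics, sense, grab_frame, get_calibration, PlanningError, close_job gives the robot as it stands. Calls block until the motion is done:
- move_to(position, orientation): joint-space move of the TCP to a pose.
- line_to(position, max_speed=150, attitude=None, force_limit=None): straight line of the TCP; attitude=None keeps the orientation; max_speed is the mean speed in mm/s. With force_limit (N) it stops when the force on the tool has changed by that much, and returns True; else False.
- set_joints(angles): joint-space move.
- release() and grab(strength=None): open the fingers fully, or close them until they stop; strength is the grip in N (None keeps the last).
- dwell(seconds).
- inverse_kinematics(position, orientation): joint angles nearest the present ones, or None.
- sense(): the state.
- grab_frame(name): name is "scene" or "side" or "wrist"; returns (picture, depth): 400x640x3 uint8, red, green, blue; 400x640 float32, mm along the optical axis (not along the pixel's ray), 0 where there is no reading.
- get_calibration(name): a dict with "intrinsics" (3x3 intrinsics, pixels), "xyz" and "attitude" of the camera in the world. Camera axes: x right, y down, z forward; pixel columns grow to the right and rows downward; lengths in mm; the calibration is good to about 2 mm. A picture is of the moment at which its call begins: read the wrist's pose just before it. get_calibration takes no time and is no camera call; for the wrist camera it gives the pose at the moment of the call.
A pose or a line that the arm cannot do raises PlanningError and nothing moves.
- close_job(): hands the job in; it is judged then, once.
The state is a dict: "clock": time; "joint_positions": joint angles; "qd": joint speeds; "joint_efforts": joint torques, N m; "eef_pos": TCP position; "ee_rot": TCP orientation; "wrist_force": force on the tool from outside, world axes, zero at the start; "wrist_torque": the same for the moment, N m; "finger_gap": finger opening in mm; "grip_force": force on a finger pad.
Only numpy, scipy, OpenCV 4.12 (cv2) and the standard library are available. Lean on these libraries where they do the work, as an engineer would, in place of code of your own. Each camera call takes 0.05 s, during which the arm holds its last target. There are 200 camera calls.

## Working session

There is one attempt and no reset: what is moved stays moved. The work goes in short steps, each a Python script; the robot and the scene stay as the last script left them, time stands still between calls to the robot, and variables do not carry over. Pictures are saved under pics/ and viewed, at most 14 in all, crops included, and the job is handed in when it is done.

```bash
ls; mkdir -p pics
python3 - <<'E'
from cell import *
import cv2,numpy as np
s=sense();print(s)
for n in("scene","side","wrist"):
    c=get_calibration(n);print(n,c)
    p,d=grab_frame(n);cv2.imwrite(f'pics/{n}0.png',p[:,:,::-1]);np.savez(f'pics/{n}0.npz',p=p,d=d)
E
```

```text
pics
{'clock': 0.0, 'joint_positions': array([ 1.24446118,  0.43524933,  0.02495867,  1.57410853, -0.01160528,
        1.13400947, -0.07509908]), 'qd': array([-0.00132474, -0.00056971, -0.00172029,  0.00159388, -0.00204491,
       -0.00018747, -0.00115331]), 'joint_efforts': array([-4.54359042e-04, -6.70469069e+01,  1.02481306e+00, -3.16208661e+01,
        1.55426119e-02,  1.22787783e-02,  2.53535390e-06]), 'eef_pos': array([ 138.54514449, -609.04068798,  303.10492265]), 'ee_rot': array([-3.13996873e+00,  1.37144248e-04,  2.23676979e-01]), 'wrist_force': array([-0.16879417,  0.11240641, -0.00957983]), 'wrist_torque': array([-0.02474912,  0.06783572,  0.00550527]), 'grip_force': 0.0, 'finger_gap': 85.43436466960311}
scene {'intrinsics': array([[369.19946073,   0.        , 322.3608039 ],
       [  0.        , 369.19946073, 197.34022342],
       [  0.        ,   0.        ,   1.        ]]), 'xyz': array([1118.35227008, -249.02200764,  671.07021483]), 'attitude': array([-2.3492853 ,  0.00561723,  1.09771058])}
side {'intrinsics': array([[473.11900857,   0.        , 323.33748843],
       [  0.        , 473.11900857, 197.08554137],
       [  0.        ,   0.        ,   1.        ]]), 'xyz': array([424.40582752, 998.77780596, 762.36645184]), 'attitude': array([-2.16960151, -0.01577013, -2.97255478])}
wrist {'intrinsics': array([[336.39257644,   0.        , 321.65615711],
       [  0.        , 336.39257644, 202.13489598],
       [  0.        ,   0.        ,   1.        ]]), 'xyz': array([ 206.60559279, -592.67429659,  372.3815273 ]), 'attitude': array([ 2.86503092e+00,  1.88525998e-03, -1.34731496e+00])}
```

View pics/scene0.png

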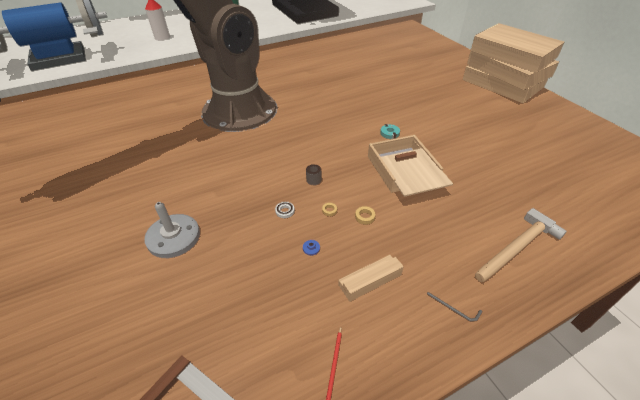

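View pics/side0.png

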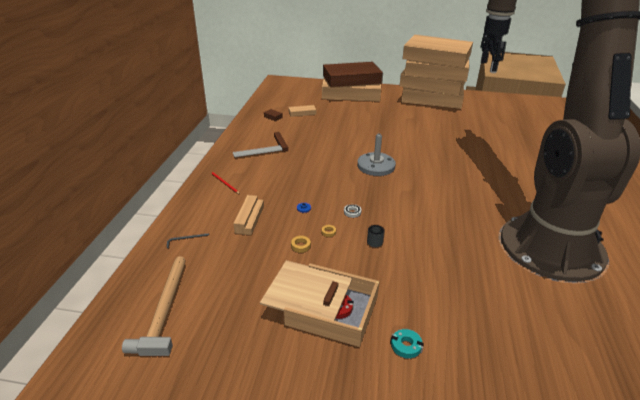

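Scene view: stand (172,235), sleeve (314,174), bearing (284,209), small brass (330,209), cap (311,247), test piece (371,277), case (408,165).
Look-alikes: the larger brass ring at scene (365,214) / side (301,243), against the smaller at (330,209) / (329,230), which I choose. The teal cutter is at scene (390,131) / side (407,343), against the red one in the case at side (345,305), which I choose. The blue cap at (311,247) could be taken for a ring.

```bash
cat > h.py <<'E'
from cell import *
import cv2,numpy as np
from scipy.spatial.transform import Rotation as Ro
def ray(c,u,v,z):
    K=c['intrinsics'];R=Ro.from_euler('xyz',c['attitude']).as_matrix()
    d=R@np.linalg.solve(K,[u,v,1.]);o=np.asarray(c['xyz']);return o+d*(z-o[2])/d[2]
def proj(c,P):
    R=Ro.from_euler('xyz',c['attitude']).as_matrix();q=c['intrinsics']@(R.T@(np.asarray(P,float)-c['xyz']));return q[:2]/q[2]
def cloud(c,d):
    v,u=np.mgrid[:d.shape[0],:d.shape[1]];p=np.stack([u,v,np.ones_like(u)],-1).reshape(-1,3)@np.linalg.inv(c['intrinsics']).T
    return ((p*d.reshape(-1,1))@Ro.from_euler('xyz',c['attitude']).as_matrix().T+c['xyz']).reshape(*d.shape,3)
def shot(n,tag):
    c=get_calibration(n);p,d=grab_frame(n);cv2.imwrite(f'pics/{tag}.png',p[:,:,::-1]);np.savez(f'pics/{tag}.npz',p=p,d=d,K=c['intrinsics'],x=c['xyz'],a=c['attitude'],pose=np.r_[sense()['eef_pos'],sense()['ee_rot']]);return c,p,d
def load(tag):
    f=np.load(f'pics/{tag}.npz');return dict(intrinsics=f['K'],xyz=f['x'],attitude=f['a']),f['p'],f['d']
E
python3 - <<'E'
from h import *
S={'scene':dict(stand=(172,238,20),arbor=(159,205,113),sleeve=(314,168,40),bear=(285,208,12),brass=(330,208,12),big=(365,213,12),cap=(311,246,15),test=(371,272,32),casec=(372,158,46),pull=(405,156,55)),
'side':dict(stand=(377,163,22),arbor=(378,137,113),sleeve=(376,229,40),bear=(353,209,12),brass=(329,229,12),big=(301,242,12),cap=(304,207,15),test=(250,213,32),cutter=(345,305,22),pull=(331,288,55),c1=(378,286,46),c2=(362,338,46))}
for n in S:
    c=get_calibration(n)
    for k,(u,v,z) in S[n].items(): print(n,k,ray(c,u,v,z).round())
E
```

```text
scene stand [ 489. -314.   20.]
scene arbor [ 475. -311.  113.]
scene sleeve [438.  70.  40.]
scene bear [513. -47.  12.]
scene brass [564.  52.  12.]
scene big [618. 120.  12.]
scene cap [651. -42.  15.]
scene test [779.  32.  32.]
scene casec [480. 224.  46.]
scene pull [522. 301.  55.]
side stand [ 463. -290.   22.]
side arbor [ 467. -288.  113.]
side sleeve [440.  66.  40.]
side bear [509. -46.  12.]
side brass [559.  53.  12.]
side big [619. 117.  12.]
side cap [641. -26.  15.]
side test [768.  50.  32.]
side cutter [484. 312.  22.]
side pull [516. 301.  55.]
side c1 [421. 268.  46.]
side c2 [440. 410.  46.]
```

Run:
```python
from h import *
for tag,p in (('w1',(440,120,380)),('w2',(430,-290,380))):
    try:
        move_to(list(p),[np.pi,0,0]); c,_,_=shot('wrist',tag); print(c['xyz'],c['attitude'],sense()['clock'])
    except PlanningError as e: print(tag,e)
```

```text
[510.04920077 120.31917366 449.01353108] [ 2.86477938e+00  4.89718810e-04 -1.57230002e+00] 2.9917
[ 500.33597065 -287.2414379   449.45495731] [ 2.86558330e+00  8.37892187e-04 -1.56879668e+00] 4.5583
```

View pics/w1.png

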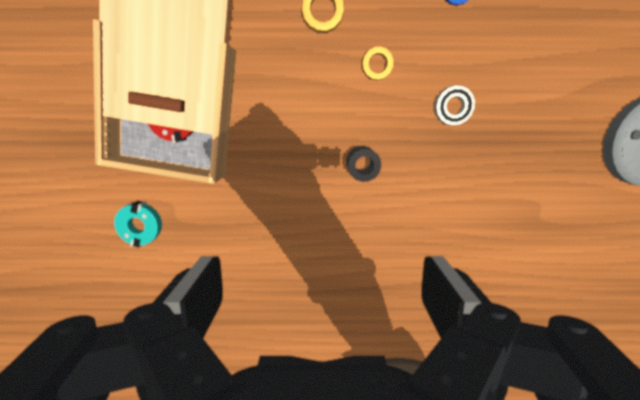

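View pics/w2.png

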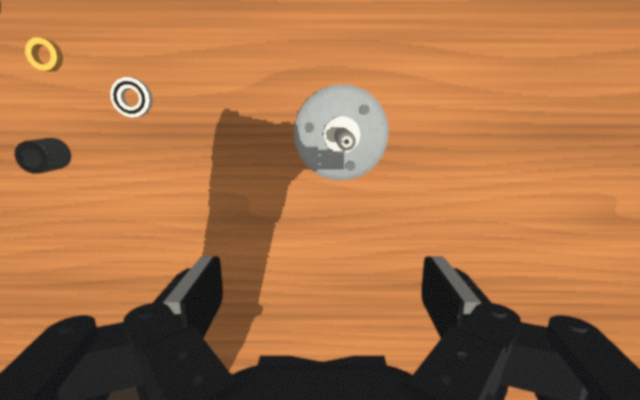

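w1: case at upper left with the lid grip bar at (156,102), red cutter peeking out at (172,132), teal decoy (137,224), sleeve (363,163), bearing (455,105), small brass (378,63), large brass (323,10). w2: stand disc (342,132), arbor tip (345,140).

Run:
```python
from h import *
def fit(c,m,z,box):
    u0,v0,u1,v1=box; mm=np.zeros(m.shape,np.uint8); mm[v0:v1,u0:u1]=m[v0:v1,u0:u1]
    cs,_=cv2.findContours(mm,cv2.RETR_EXTERNAL,cv2.CHAIN_APPROX_NONE)
    k=max(cs,key=cv2.contourArea)[:,0,:]
    P=np.array([ray(c,u,v,z)[:2] for u,v in k],np.float32)
    e=cv2.fitEllipse(P); return np.round(e[0],1),np.round(e[1],1),len(k)
for tag in('w1','w2'):
    c,p,d=load(tag);X=cloud(c,d)
    T=dict(w1=dict(sleeve=(340,135,390,190,40),bear=(425,75,485,135,12),brass=(355,40,400,85,12),teal=(105,195,170,255,16)),
      w2=dict(arbor=(330,125,360,155,106),disc=(290,80,395,185,22),bear=(105,70,160,125,12)))[tag]
    for n,(a,b,e,f,z) in T.items():
        x=X[b:f,a:e].reshape(-1,3);dd=d[b:f,a:e].ravel()>0
        zz=x[dd,2]; m=(np.abs(X[:,:,2]-z)<(5 if n!='disc' else 6)).astype(np.uint8)&(d>0)
        print(tag,n,'zmax',zz.max().round(1),'zmed',np.percentile(zz,[5,50,95]).round(1),fit(c,m.astype(np.uint8),z,(a,b,e,f)))
c,p,d=load('w1');X=cloud(c,d)
x=X[d>0]; top=x[(abs(x[:,2]-55)<4)]
r=cv2.minAreaRect(top[:,:2].astype(np.float32));print('pull',r,len(top))
s=x[(abs(x[:,2]-41)<2.5)&(x[:,1]>200)];print('lid',cv2.minAreaRect(s[:,:2].astype(np.float32)))
h=cv2.cvtColor(p,cv2.COLOR_RGB2HSV);m=((h[...,0]<6)|(h[...,0]>174))&(h[...,1]>180)&(h[...,2]>80);m[:, 250:]=0
v,u=np.where(m);print('red',u.min(),u.max(),v.min(),v.max(),[ray(c,a,b,22).round(1) for a,b in((u.min(),v[u.argmin()]),(u.max(),v[u.argmax()]),(u.mean(),v.max()))])
for uv in((97,163),(216,181),(95,22),(118,160),(210,170)):print(uv,ray(c,*uv,46).round(1),X[uv[1],uv[0]].round(1))
```

```text
w1 sleeve zmax 41.6 zmed [-2.1 -0.3 39.9] (array([440.6,  68.7]), array([39.6, 40.5]), 94)
w1 bear zmax 13.8 zmed [-2.  -0.3 12. ] (array([511.1, -45.4]), array([46.2, 46.8]), 108)
w1 brass zmax 13.6 zmed [-2.  -0.2 11.7] (array([560.4,  53.2]), array([36.2, 36.6]), 89)
w1 teal zmax 17.7 zmed [-1.7  0.3 16.2] (array([354.5, 374.4]), array([58.4, 61.6]), 124)
w2 arbor zmax 114.5 zmed [ 20.8  30.3 112.4] (array([ 467.4, -311.1]), array([18.8, 19.1]), 54)
w2 disc zmax 114.5 zmed [-1.7 20.1 29.9] (array([ 467.6, -310.8]), array([114.8, 114.9]), 305)
w2 bear zmax 14.2 zmed [-1.8  0.2 12.4] (array([511. , -48.7]), array([46.3, 47.6]), 112)
pull ((515.3740234375, 308.88330078125), (60.070377349853516, 14.105961799621582), 80.54348754882812) 688
lid ((531.9923095703125, 306.93865966796875), (145.58419799804688, 203.498291015625), 80.5713119506836)
red 150 189 125 138 [array([488.4, 333.3,  22. ]), array([479.8, 285.9,  22. ]), array([472.5, 312.6,  22. ])]
(97, 163) [445.  391.6  46. ] [445.  391.6  45.9]
(216, 181) [422.6 250.   46. ] [420.9 252.5  38. ]
(95, 22) [598.4 365.5  46. ] [598.5 365.7  45.6]
(118, 160) [448.6 365.6  46. ] [446.6 373.4  33.3]
(210, 170) [436.2 256.   46. ] [436.1 256.4  45. ]
```

Run:
```python
from h import *
yaw=np.pi/2-0.165
print([inverse_kinematics([515.4,308.9,180],[np.pi,0,y]) for y in(yaw,yaw-np.pi)])
q=[y for y in(yaw,yaw-np.pi) if inverse_kinematics([515.4,308.9,180],[np.pi,0,y]) is not None and inverse_kinematics([600,295,118],[np.pi,0,y]) is not None]
y=min(q,key=lambda y:abs(inverse_kinematics([515.4,308.9,180],[np.pi,0,y])[6]))
move_to([515.4,308.9,200],[np.pi,0,y])
line_to([515.4,308.9,119])
grab(40);s=sense();print(s['finger_gap'],s['eef_pos'],s['grip_force'])
p=s['eef_pos'];ax=np.array([np.cos(.165),-np.sin(.165)])
t=p[:2]+ax*80
print(line_to([t[0],t[1],119],max_speed=60,force_limit=25))
s=sense();print(s['eef_pos']-p,s['wrist_force'],s['finger_gap'])
release();s=sense();line_to([s['eef_pos'][0],s['eef_pos'][1],200])
move_to([430,310,300],[np.pi,0,-0.165]); shot('wrist','w3');print(sense()['clock'],sense()['joint_positions'])
```

```text
[array([-2.78320389e-04,  7.39186914e-01, -9.92421431e-01,  1.71602671e+00,
        6.94010372e-01,  1.07997069e+00, -1.38628260e+00]), array([ 0.03518118,  0.7777194 , -1.06971654,  1.71327298,  0.75238321,
        1.1209634 ,  1.70979822])]
12.676316290784651 [515.45448965 308.9349707  119.29563603] 41.13926410675049
True
[ 6.91959631e+01 -1.16002034e+01  1.27290297e-02] [-1.60023094 -1.74640913  7.70157292] 12.57687306988512
12.05 [-0.16333806  0.38523723 -0.74495691  1.76408038  0.28854313  1.1059834
 -2.73831677]
```

View pics/w3.png

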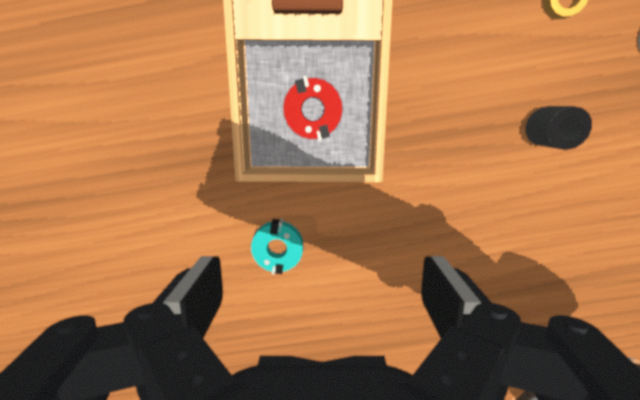

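w3: lid open past the cutter, red cutter at (313,108) on the floor with knives at (302,84) and (323,132), teal decoy at (277,247).

Run:
```python
from h import *
c,p,d=load('w3');X=cloud(c,d)
x=X[d>0];top=x[(abs(x[:,2]-55)<4)&(x[:,1]>200)&(x[:,0]>500)]
print('pull',cv2.minAreaRect(top[:,:2].astype(np.float32)),len(top))
def hull(m):
    k=max(cv2.findContours(m.astype(np.uint8),0,1)[0],key=cv2.contourArea)[:,0];return k
h=cv2.cvtColor(p,cv2.COLOR_RGB2HSV);m=((h[...,0]<8)|(h[...,0]>172))&(h[...,1]>150)&(h[...,2]>80);m[:,:270]=0;m[:40]=0;m[:,360:]=0;m[150:]=0
P=np.array([ray(c,u,v,22)[:2] for u,v in cv2.convexHull(hull(m))[:,0]],np.float32)
print('cutter',cv2.minEnclosingCircle(P),cv2.fitEllipse(P))
k=[ray(c,*q,22) for q in((302,84),(323,132))];v=k[0]-k[1];print('knife ang',np.arctan2(v[1],v[0]),(k[0]+k[1])/2)
for q in((240,179),(380,180),(240,40),(380,40)):print(ray(c,*q,46).round(1),X[q[1],q[0]].round(1))
m=(abs(X[...,2]-41)<2.5)&(X[...,1]>200)&(X[...,0]>500)
s=X[m];a=s[:,0]*np.cos(.165)-s[:,1]*np.sin(.165);print('lid near edge along case x',np.percentile(a,[0.5,1,5]))
s=x[(abs(x[:,2]-44)<3)&(x[:,1]>200)&(x[:,0]<470)];a=s[:,0]*np.cos(.165)-s[:,1]*np.sin(.165);print('case near edge',np.percentile(a,[.5,1,5]))
for P0 in([440.6,68.7,93],[467.5,-311,120],[485,312,75]):
  for y in(0,.38,-.4,np.pi):
    q=inverse_kinematics(P0,[np.pi,0,y]);print(P0,y,None if q is None else q.round(2))
```

```text
pull ((581.1753540039062, 298.6960754394531), (59.539649963378906, 8.61872673034668), 80.40087127685547) 842
cutter ((498.49224853515625, 308.9215393066406), 28.75335693359375) ((498.4581604003906, 308.89434814453125), (56.565773010253906, 57.346290588378906), 13.391276359558105)
knife ang 0.2558147144991508 [498.59532335 308.58175581  22.        ]
[444.8 389.4  46. ] [444.5 390.   43.9]
[421.4 254.5  46. ] [421.2 254.4  45.1]
[566.  360.9  46. ] [571.5 366.   19.4]
[545.9 239.9  46. ] [547.2 238.3  37.3]
lid near edge along case x [460.94061189 476.47527827 501.48092691]
case near edge [372.43784578 372.47838326 372.71290496]
[440.6, 68.7, 93] 0 [ 0.17  0.54 -0.57  2.17  0.54  0.57 -2.38]
[440.6, 68.7, 93] 0.38 [ 0.21  0.55 -0.63  2.17  0.59  0.59 -2.05]
[440.6, 68.7, 93] -0.4 [ 0.08  0.51 -0.46  2.18  0.44  0.53 -2.68]
[440.6, 68.7, 93] 3.141592653589793 [ 0.5   0.74 -1.07  2.15  0.93  0.83  0.39]
[467.5, -311, 120] 0 [ 0.87  0.62 -0.54  1.88  0.44  0.76 -1.48]
[467.5, -311, 120] 0.38 [ 0.89  0.62 -0.57  1.88  0.47  0.77 -1.12]
[467.5, -311, 120] -0.4 [ 0.85  0.61 -0.51  1.88  0.42  0.75 -1.86]
[467.5, -311, 120] 3.141592653589793 [ 1.18  0.83 -1.07  1.86  0.86  1.01  1.31]
[485, 312, 75] 0 [-0.27  0.71 -0.57  1.87  0.56  0.73 -2.73]
[485, 312, 75] 0.38 [-0.21  0.74 -0.66  1.86  0.64  0.76 -2.42]
[485, 312, 75] -0.4 [-0.64  0.64 -0.03  1.9   0.03  0.61 -2.66]
[485, 312, 75] 3.141592653589793 [ 0.01  0.93 -1.08  1.84  0.98  1.02  0.08]
```

Run:
```python
from h import *
D=[np.pi,0,0]
set_joints([-0.15,0.434,0,1.573,0,1.134,-1.7])
move_to([440.6,68.7,190],D);line_to([440.6,68.7,91],max_speed=100);print(sense()['eef_pos'],sense()['joint_positions'].round(2))
grab(50);s=sense();print(s['finger_gap'],s['eef_pos'],s['grip_force'],s['clock'])
line_to([440.6,68.7,260]);
move_to([467.5,-311,260],D);s=sense();print(s['eef_pos'],s['ee_rot'],s['wrist_force'],s['finger_gap'],s['joint_positions'].round(2),s['clock'])
shot('wrist','w4');shot('side','s4')
shot('scene','c4')
```

```text
[440.94329187  68.7438164   91.40122032] [-0.25  0.47 -0.04  2.21  0.04  0.46 -1.88]
39.849634285292396 [440.78459516  68.60588423  91.60515126] 49.308617636561394 15.8333
[ 468.16352966 -309.3354883   259.70888922] [-3.14037319e+00  1.62194336e-04  2.06088036e-03] [-0.21698594  0.15004629 -3.28575229] 40.10880715970299 [ 0.33  0.37  0.21  1.8  -0.09  0.98 -0.99] 18.525
```

View pics/w4.png

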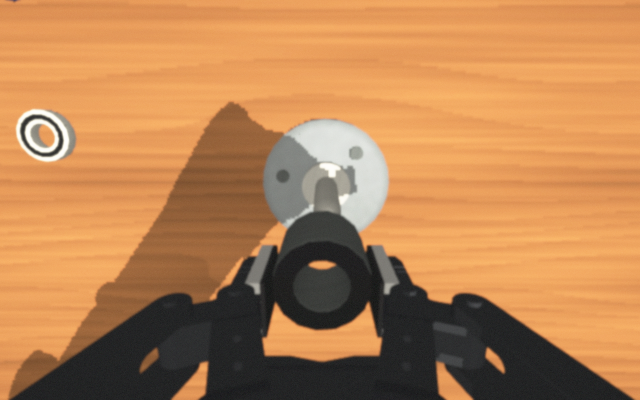

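w4: sleeve held between the pads, bore at (323,290), arbor right behind it at (327,190), stand disc around (326,178). Next I'll measure the relative offset in this one view.

```bash
cat >> h.py <<'E'
from scipy.optimize import least_squares
def circ(P,r=None):
    P=np.asarray(P)[:,:2];f=(lambda q:np.hypot(*(P-q[:2]).T)-q[2]) if r is None else (lambda q:np.hypot(*(P-q[:2]).T)-r)
    s=least_squares(f,list(P.mean(0))+([20.] if r is None else []),loss='soft_l1',f_scale=.7);return s.x.round(2),np.abs(s.fun).mean().round(2)
def stand_held(tag,ztop,box,exclude=None):
    c,p,d=load(tag);X=cloud(c,d)
    m=((X[...,2]>14)&(X[...,2]<26)&(d>0)).astype(np.uint8);m[250:]=0
    k=max(cv2.findContours(m,0,1)[0],key=cv2.contourArea)[:,0]
    P=np.array([ray(c,u,v,22) for u,v in k]);q,_=circ(P,60)
    P=P[abs(np.hypot(*(P[:,:2]-q).T)-60)<3];print('disc',circ(P),circ(P,60),len(P))
    u0,v0,u1,v1=box;w=(abs(X[...,2]-ztop)<4)&(d>0);mm=np.zeros_like(m);mm[v0:v1,u0:u1]=w[v0:v1,u0:u1]
    cs=sorted(cv2.findContours(mm,cv2.RETR_LIST,1)[0],key=cv2.contourArea)[-2:]
    for k in cs: print('held contour',circ([ray(c,u,v,ztop) for u,v in k[:,0]]),len(k))
E
python3 - <<'E'
from h import *
dwell(.3);s=sense();print(s['eef_pos'],s['wrist_force'])
c,p,d=shot('wrist','w4b')
X=cloud(c,d);print([X[v,u].round(1) for u,v in((290,290),(323,318),(355,290),(323,255),(323,262))])
stand_held('w4b',209,(272,225,374,340))
x=X[(d>0)&(X[...,2]>30)&(X[...,2]<113)];print(len(x),x[(x[:,2]>90)][:, :2].mean(0) if (x[:,2]>90).any() else 0)
for z0,z1 in((60,80),(80,95),(95,106)):
  y=x[(x[:,2]>z0)&(x[:,2]<z1)];print(z0,len(y),np.percentile(y,[2,50,98],axis=0).round(1).tolist() if len(y) else 0)
E
```

```text
[ 467.60568176 -310.77446571  260.04959855] [-0.44971735 -0.95574375 -1.14997886]
[array([ 465.9, -296.7,  207.9]), array([ 452.8, -310.1,  207.9]), array([ 465.3, -323.2,  206.9]), array([ 481. , -310.1,  207.1]), array([ 376.8, -310.9,   -1. ])]
disc (array([ 468.65, -311.26,   58.09]), np.float64(0.25)) (array([ 466.55, -311.19]), np.float64(1.22)) 254
held contour (array([ 468.73, -309.46,   10.9 ]), np.float64(0.24)) 160
held contour (array([ 468.38, -309.73,   20.64]), np.float64(0.61)) 388
961 [ 473.14799905 -311.56558598]
60 134 [[470.0, -320.3, 60.8], [475.8, -310.9, 70.7], [477.1, -301.9, 79.5]]
80 115 [[470.4, -320.3, 80.1], [475.7, -310.5, 88.4], [477.1, -302.2, 94.8]]
95 145 [[466.8, -320.9, 95.2], [475.2, -311.1, 102.9], [477.1, -302.1, 106.0]]
```

```bash
cat >> h.py <<'E'
def st(l=''):
    dwell(.25);s=sense();print(l,'pos',s['eef_pos'].round(2),'F',s['wrist_force'].round(1),'T',s['wrist_torque'].round(2),'gap',round(s['finger_gap'],1),'grip',round(s['grip_force']),'t',round(s['clock'],1));return s
E
python3 - <<'E'
from h import *
x,y=466.4,-312.4
line_to([x,y,212]);st('above')
print(line_to([x,y,185],max_speed=50,force_limit=12));st('on tip')
E
```

```text
above pos [ 466.87 -312.67  212.99] F [-0.3 -0.4 -2.8] T [0.05 0.03 0.02] gap 40.2 grip 51 t 19.7
False
on tip pos [ 466.37 -312.43  185.18] F [ 1.7  0.3 -4.2] T [-0.04 -0.23 -0.02] gap 40.1 grip 51 t 20.7
```

Run:
```python
from h import *
x,y=466.7,-312.3
print(line_to([x,y,126],max_speed=60,force_limit=15));st('near')
print(line_to([x,y,118.5],max_speed=15,force_limit=10));s=st('seat')
release();st('rel')
line_to([x,y,240],max_speed=120);move_to([505,320,200],[np.pi,0,.256]);st('over case');shot('wrist','w5')
```

```text
False
near pos [ 466.64 -312.27  126.19] F [ 0.5 -0.7 -2.2] T [-0.03 -0.02  0.06] gap 39.7 grip 51 t 22.1
True
seat pos [ 466.81 -312.36  121.7 ] F [-0.7  0.1  7.5] T [ 0.15  0.26 -0.04] gap 39.9 grip 52 t 22.7
rel pos [ 466.28 -311.95  120.94] F [-0.4  0.4  0.6] T [0.   0.01 0.02] gap 85.3 grip 0 t 23.5
over case pos [505.34 319.5  200.05] F [-0.5  0.2 -0.6] T [-0.   -0.01 -0.02] gap 85.5 grip 0 t 27.1
```

Run:
```python
from h import *
c,p,d=load('w5')
h=cv2.cvtColor(p,cv2.COLOR_RGB2HSV);m=((h[...,0]<8)|(h[...,0]>172))&(h[...,1]>150)&(h[...,2]>70)
k=max(cv2.findContours(m.astype(np.uint8),0,1)[0],key=cv2.contourArea)[:,0]
print(k.min(0),k.max(0));print(circ([ray(c,u,v,22) for u,v in cv2.convexHull(k)[:,0]]))
from pathlib import Path
cv2.imwrite('pics/w5c.png',p[:,:,::-1])
```

```text
[297 175] [371 246]
(array([499.87, 309.61,  29.12]), np.float64(0.32))
```

View pics/w5c.png

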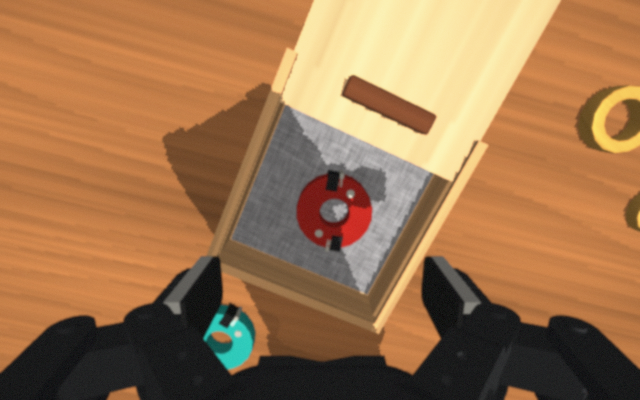

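w5: red cutter at (334,210), its knives straight up and down in the image, so it can be gripped left/right at this yaw.

Run:
```python
from h import *
O=[np.pi,0,.256]
line_to([499,308.9,130],max_speed=120)
print(line_to([499,308.9,77],max_speed=60,force_limit=10));st('down')
grab(50);st('grip')
line_to([499,308.9,200],max_speed=120);
move_to([467.5,-312,290],[np.pi,0,0]);st('over stand');shot('wrist','w6')
```

```text
False
down pos [499.12 308.97  77.31] F [-0.1 -0.9 -0.7] T [-0.07  0.    0.04] gap 85.7 grip 0 t 29.2
grip pos [499.08 308.85  77.72] F [-1.7 -2.5  8.6] T [-0.37  0.43  0.08] gap 58.0 grip 52 t 29.8
over stand pos [ 467.82 -311.54  289.9 ] F [ 0.4 -0.2 -2.4] T [-0.02 -0.05 -0.06] gap 57.7 grip 54 t 33.5
```

View pics/w6.png

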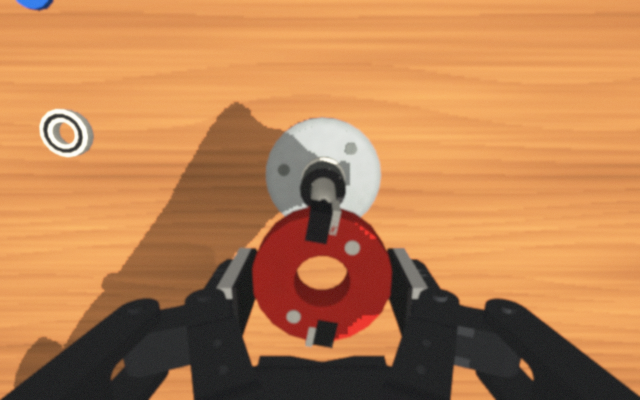

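w6: cutter gripped level, bore at (322,272), sleeve seated on the stand behind at (323,185).

Run:
```python
from h import *
c,p,d=load('w6');X=cloud(c,d);print([X[v,u].round(1) for u,v in((280,280),(365,280),(322,315),(322,240))])
stand_held('w6',234,(240,200,405,345))
```

```text
[array([ 467.7, -292.9,  232.5]), array([ 467.4, -328.5,  232. ]), array([ 451.1, -310.5,  232.9]), array([ 486. , -310.4,  233.3])]
disc (array([ 468.52, -311.17,   58.12]), np.float64(0.26)) (array([ 466.46, -311.05]), np.float64(1.25)) 237
held contour (array([ 468.56, -310.21,   11.06]), np.float64(0.18)) 157
held contour (array([ 468.14, -310.24,   29.84]), np.float64(1.04)) 526
```

```bash
cat >> h.py <<'E'
def place(x,y,ztip,zseat):
    # ztip: TCP when part underside is at arbor tip; zseat: expected TCP when seated
    line_to([x,y,ztip+6],max_speed=100);st('above')
    r=line_to([x,y,ztip-18],max_speed=60,force_limit=12);s=st('threaded %s'%r)
    if r: return False
    if zseat+5<ztip-18:
        r=line_to([x,y,zseat+5],max_speed=60,force_limit=15);st('near %s'%r)
        if r: return False
    r=line_to([x,y,zseat-3],max_speed=15,force_limit=10);s=st('seat %s'%r)
    return bool(r and abs(s['eef_pos'][2]-zseat)<1.8)
E
python3 - <<'E'
from h import *
x,y=466.9,-312.3;o=71.7
if place(x,y,113+o,70+o):
    release();st('rel');line_to([x,y,230],max_speed=150)
    move_to([505,-46,190],[np.pi,0,0]);st();shot('wrist','w7')
    c,p,d=load('w7');X=cloud(c,d);m=((abs(X[...,2]-12)<5)&(d>0)).astype(np.uint8);m[270:]=0
    for k in sorted(cv2.findContours(m,0,1)[0],key=cv2.contourArea)[-3:]:
        k=k[:,0];print(k.min(0),k.max(0),circ([ray(c,u,v,12) for u,v in k]))
E
```

```text
above pos [ 467.08 -312.36  191.12] F [ 0.4  0.4 -4. ] T [ 0.01  0.06 -0.01] gap 57.5 grip 54 t 35.0
threaded False pos [ 466.92 -312.31  166.87] F [ 1.3  0.  -3.2] T [-0.04 -0.36 -0.01] gap 57.6 grip 54 t 35.8
near False pos [ 466.93 -312.27  146.82] F [ 2.8  0.5 -3.8] T [-0.04 -0.45 -0.  ] gap 57.6 grip 54 t 36.5
seat True pos [ 466.91 -312.51  141.76] F [-0.8 -0.1  5.4] T [0.07 0.14 0.01] gap 57.8 grip 55 t 37.1
rel pos [ 466.89 -312.06  141.15] F [-0.6  0.5 -0.3] T [ 0.01  0.01 -0.04] gap 85.2 grip 0 t 37.8
 pos [505.08 -47.29 190.13] F [-0.8 -0.5  0.5] T [0.04 0.02 0.  ] gap 85.6 grip 0 t 39.8
[160 100] [213 153] (array([561.07,  51.16,  18.42]), np.float64(0.24))
[292 162] [353 222] (array([511.96, -46.94,  23.21]), np.float64(0.23))
[36  0] [117  76] (array([619.78, 118.52,  25.2 ]), np.float64(0.84))
```

Run:
```python
from h import *
line_to([511.2,-47.8,110],max_speed=120)
print(line_to([511.2,-47.8,75],max_speed=60,force_limit=10));st('down')
grab(50);st('grip')
line_to([511.2,-47.8,290],max_speed=150)
move_to([467.5,-312,290],[np.pi,0,0]);s=st('over stand');shot('wrist','w8')
stand_held('w8',290-75+12,(240,200,405,345))
```

```text
False
down pos [511.39 -47.81  75.3 ] F [0.5 0.1 0.3] T [ 0.04 -0.01 -0.04] gap 85.6 grip 0 t 41.7
grip pos [511.23 -47.83  75.68] F [-2.3  0.7 10.7] T [ 0.02  0.61 -0.  ] gap 45.5 grip 49 t 42.4
over stand pos [ 468.21 -310.71  289.99] F [ 0.4  0.5 -1.1] T [ 0.   -0.04  0.04] gap 45.2 grip 51 t 45.3
disc (array([ 468.59, -311.24,   58.12]), np.float64(0.27)) (array([ 466.5 , -311.32]), np.float64(1.17)) 232
held contour (array([ 470.13, -309.35,   11.19]), np.float64(0.17)) 147
held contour (array([ 469.91, -309.4 ,   23.49]), np.float64(1.23)) 434
```

View pics/w8.png

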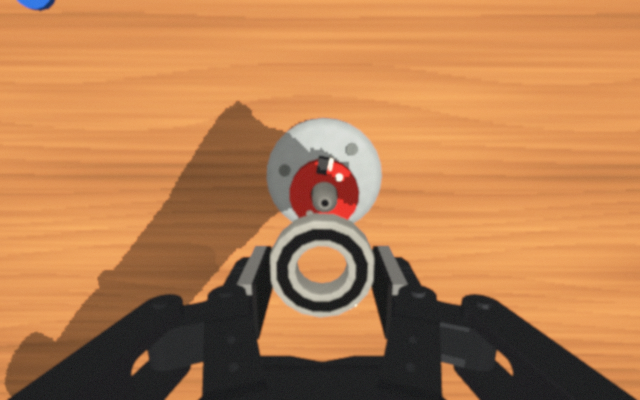

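w8: bearing held level, bore at (321,266); cutter seated on the sleeve behind with the arbor at (325,200).

Run:
```python
from h import *
x,y=465.9,-312.3;o=75.5
if place(x,y,113+o,86+o):
    release();st('rel');line_to([x,y,230],max_speed=150)
    move_to([554,51,190],[np.pi,0,0]);st();shot('wrist','w9')
    c,p,d=load('w9');X=cloud(c,d);m=((abs(X[...,2]-12)<5)&(d>0)).astype(np.uint8);m[270:]=0
    for k in sorted(cv2.findContours(m,0,1)[0],key=cv2.contourArea)[-3:]:
        k=k[:,0];print(k.min(0),k.max(0),circ([ray(c,u,v,12) for u,v in k]))
```

```text
above pos [ 466.09 -312.4   194.95] F [-0.1 -0.2 -1.6] T [0.02 0.03 0.03] gap 45.3 grip 51 t 46.7
threaded False pos [ 465.8  -312.31  170.66] F [ 0.3 -0.4 -1.7] T [-0.1  -0.16  0.  ] gap 45.0 grip 51 t 47.5
near False pos [ 465.87 -312.27  166.51] F [ 1.1 -0.1 -1.5] T [-0.1  -0.14 -0.02] gap 45.2 grip 51 t 48.0
seat True pos [ 465.95 -312.31  161.8 ] F [-1.4  0.6  6.5] T [0.22 0.19 0.02] gap 45.0 grip 52 t 48.6
rel pos [ 465.65 -312.09  161.21] F [-1.2  0.3  0.6] T [ 0.02 -0.04  0.02] gap 85.1 grip 0 t 49.4
 pos [554.11  49.91 190.14] F [-0.6 -0.2 -0.2] T [ 0.04 -0.01  0.  ] gap 85.5 grip 0 t 51.6
[ 58 166] [ 94 269] (array([547.93, 330.37, 101.  ]), np.float64(3.92))
[296 168] [344 215] (array([561.71,  52.44,  18.27]), np.float64(0.19))
[191  76] [261 146] (array([620.16, 119.08,  24.31]), np.float64(0.26))
```

Run:
```python
from h import *
line_to([561.5,51.3,110],max_speed=120)
print(line_to([561.5,51.3,77],max_speed=60,force_limit=10));st('down')
grab(50);st('grip')
line_to([561.5,51.3,290],max_speed=150)
move_to([467.5,-312,290],[np.pi,0,0]);s=st('over stand');shot('wrist','w10')
stand_held('w10',290-77+12,(240,200,405,345))
```

```text
False
down pos [561.71  51.33  77.33] F [-0.8 -0.4  0.7] T [-0.03 -0.04 -0.07] gap 85.4 grip 0 t 53.5
grip pos [561.52  51.28  77.61] F [-1.8 -0.7  8.9] T [-0.07  0.53 -0.06] gap 35.0 grip 49 t 54.3
over stand pos [ 468.1  -311.14  289.94] F [ 0.3 -0.5 -0.8] T [0.   0.04 0.  ] gap 35.2 grip 50 t 57.5
disc (array([ 468.55, -311.16,   58.16]), np.float64(0.24)) (array([ 466.88, -310.89]), np.float64(1.51)) 271
held contour (array([ 469.41, -309.83,   11.18]), np.float64(0.19)) 152
held contour (array([ 469.38, -309.77,   18.72]), np.float64(1.48)) 380
```

View pics/w10.png

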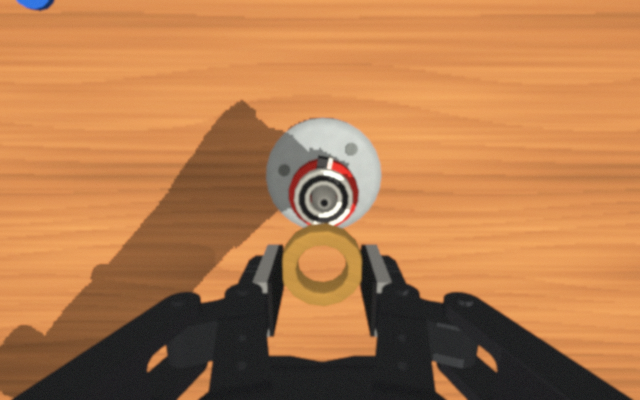

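w10: small brass spacer held level, bore at (322,264), bearing seated on the stack behind at (324,197).

Run:
```python
from h import *
x,y=466.5,-312.3;o=77.5
line_to([x,y,113+o+6],max_speed=100);st('above')
print(line_to([x,y,181],max_speed=40,force_limit=12));st('threaded')
r=line_to([x,y,172.5],max_speed=15,force_limit=10);s=st('seat %s'%r)
if r and abs(s['eef_pos'][2]-175.5)<1.8:
    release();st('rel');line_to([x,y,290],max_speed=150)
    move_to([430,-150,380],[np.pi,0,0]);st()
    c,p,_=shot('side','s9');cv2.imwrite('pics/s9c.png',cv2.resize(p[90:350,210:430,::-1],None,fx=2.3,fy=2.3,interpolation=cv2.INTER_CUBIC))
    c,p,d=shot('scene','c9');cv2.imwrite('pics/c9c.png',cv2.resize(p[110:310,120:480,::-1],None,fx=2.2,fy=2.2,interpolation=cv2.INTER_CUBIC))
    c,p,d=shot('wrist','w11')
    X=cloud(c,d);q=X[(d>0)&(np.hypot(X[...,0]-467.5,X[...,1]+311)<18)];print(np.percentile(q[:,2],[30,50,70]))
```

```text
above pos [ 466.68 -312.39  196.93] F [0.4 0.6 0.3] T [0.02 0.01 0.02] gap 35.1 grip 50 t 58.9
False
threaded pos [ 466.42 -312.35  181.09] F [ 0.6  0.5 -0.1] T [-0.06 -0.02  0.03] gap 34.8 grip 50 t 59.6
seat True pos [ 466.6  -312.37  175.62] F [-1.1  1.   6.9] T [ 0.17  0.25 -0.  ] gap 35.0 grip 51 t 60.3
rel pos [ 466.31 -312.11  175.1 ] F [-0.2  0.1  0.3] T [-0.01  0.06  0.  ] gap 85.4 grip 0 t 61.1
 pos [ 429.98 -150.99  379.3 ] F [0.4 0.  0.5] T [ 0.   -0.04 -0.06] gap 85.2 grip 0 t 63.1
[107.88866724 108.76098439 109.4327265 ]
```

View pics/s9c.png

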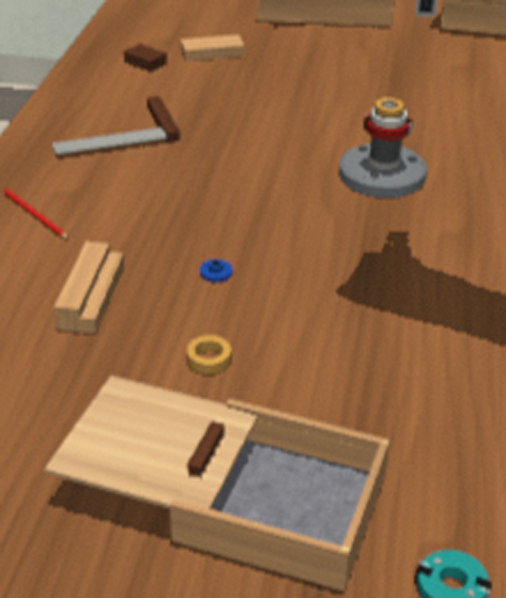

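View pics/c9c.png

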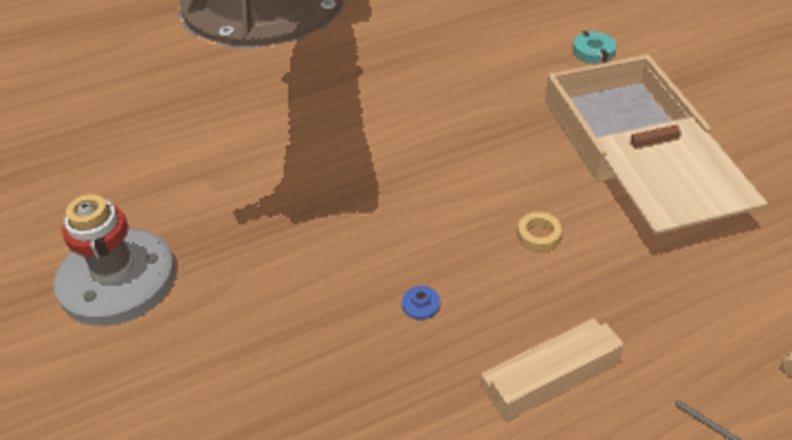

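Both views show the stack in order (black, red, steel, brass), the lid open and the other items untouched. There is time to spare, so I'll push the lid once more to confirm it is at its stop.

Run:
```python
from h import *
y=np.pi/2-.165;x0,y0=584.6,297.4;a=np.array([np.cos(.165),-np.sin(.165)])
move_to([x0,y0,220],[np.pi,0,y]);line_to([x0,y0,119],max_speed=120);grab(40);p=st('pinch')['eef_pos']
t=p[:2]+8*a;r=line_to([t[0],t[1],p[2]],max_speed=20,force_limit=20);s=sense();print(r,(s['eef_pos']-p)[:2]@a,s['wrist_force'])
release();q=st('rel')['eef_pos'];line_to([q[0],q[1],260]);st('clear')
```

```text
pinch pos [584.29 297.48 119.25] F [-2.2 -0.6  5.9] T [-0.05  0.73 -0.09] gap 12.5 grip 41 t 66.9
True 0.4996460527548728 [-2.0177457  -0.52495871  8.61813156]
rel pos [584.41 297.3  118.51] F [-0.3 -0.4  0.3] T [ 0.01  0.02 -0.02] gap 85.5 grip 0 t 68.2
clear pos [584.19 297.2  259.24] F [-0.2  1.6  0.6] T [ 0.04 -0.03  0.01] gap 85.5 grip 0 t 69.5
```

The lid moved 0.5 mm before it hit firm resistance, so it is at its stop.

```bash
python3 -c "
from cell import *
print(close_job())"
```

```text
the job is handed in; nothing more can be done
None
```

The job is handed in at about 70 s of the 125 s allowed: the lid is open against its stop, and sleeve, red cutter, bearing and small brass spacer are seated on the arbor in that order, with the end cap and test piece left untouched.

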